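# Set the platter drive's direction lever to the marked notch

### The job

Unlock the direction lever of the platter drive: push the red safety cap in firmly and, while pushing, turn it anticlockwise until its yellow arm is swung fully clear and the cap springs up again. Then draw the blue-knobbed lever out of its middle notch, throw it to the side marked by the green tab and let it drop fully home in that notch, never in the white one. Let go, and leave the other things on the bench where they are.

Things in the scene. Friction and masses are not known exactly. Their poses are not given: they have to be found in the camera images.
- console: fixed plywood control console of the platter drive. Its 280 x 280 mm panel rises away from the robot at 35 degrees to the table, so the panel's outward normal leans 35 degrees from vertical towards the console's -x (robot) side. Origin: on the table under the console; x away from the robot, y left, z up. 'Height' in other entries is along the panel normal, from the panel face
- guard_edge (a point): middle of the front edge of a fixed clear plastic guard that juts out level over the rear of the panel, 280 mm wide, aluminium-edged, underside 260 mm over the table, at x = +5 mm in the console frame. It leaves no room for a gripper held vertically over the knob: lean the tool along the panel normal
- pivot (a point): the lever's pivot on the panel face, (90, 0, 153) mm in the console frame. In panel axes (upslope, left, outward) from here the cap's axis meets the panel at (-182, 0, 0) mm
- cap_press (a joint): how far the red safety cap is pushed in along the panel normal, 0 (up) to 0.008 m (bottom); a spring pushes it up with 5 N at rest, 12 N at the bottom. A lug on its side is caught by the collar: it turns only while pushed in more than 6 mm. Part-way round it stays trapped down; it springs up only at either end of its turn
- cap (a joint): turn of the safety cap, 0 = locked (its yellow arm points upslope, over the lever's end), grows anticlockwise as seen looking at the panel; 1.22 rad (70 degrees) = unlocked, arm swung to the left; end stops at -0.04 and 1.26 rad
- cap_top (a point): centre of the outer face of the red ribbed round cap, axis along the panel normal, 54 mm diameter over the ribs (52 mm solid). At rest this face is 70 mm high. A fixed collar 90 mm across and 24 mm high stands round the cap's foot: keep fingertips above it, also when the cap is in by 8 mm
- lock_tip (a point): end of the yellow locking arm on the cap, 70 mm from the cap's axis, 16 mm wide and deep, 41 to 57 mm high at rest. While it is over the lever it stops the lever from being drawn out
- lever (a joint): swing of the direction lever about the panel normal through the pivot, 0 = middle (park) notch, lever straight downslope; positive = anticlockwise looking at the panel = knob goes to the right (console -y). Side notches at +0.63 and -0.63 rad, end stops at +-0.70
- lever_lift (a joint): how far the lever is drawn out along the panel normal: 0 = fully home in a notch, 0.032 m = end of travel. A spring pushes it home (5 N at rest, 13 N fully out). More than 24 mm out, the bar passes over the steel blocks between notches; let go there it rests on a block, 24 mm out. Let go within about 2 degrees of a notch it drops in by itself
- knob (a point): grip point of the lever, on the axis of its round blue knob, 88 mm from the pivot, 66 mm high when home. Knob 30 mm diameter, 56 mm long, axis along the panel normal, 38 to 94 mm high. Below it the lever's bar is a 12 mm steel rod, centre 25 mm high; steel gate blocks 43 mm high stand 49 to 61 mm from the pivot
- lever_tip (a point): free end of the lever's bar, 128 mm from the pivot, 25 mm high when home
- green_tab: green marker tab, 30 x 40 x 4 mm, fixed on the panel just below one of the two side notches, left or right at random: it marks the notch wanted. Origin on the panel face at the tab's centre
- green_notch (a point): where the lever's tip lies when the lever is fully home in the green-marked notch
- white_tab: white marker tab of the same size below the other side notch, the wrong one
- white_notch (a point): where the lever's tip would lie in the white-marked notch
- tine_disc: loose round wooden disc, 110 mm across and 30 mm thick, with thin bent steel rods standing up to 120 mm above the table; origin under its centre
- bar_disc: loose round wooden disc, 110 mm across, with a brass terminal bar on top, 55 mm high in all; origin under its centre
- tin: loose red tin with a steel lid, 97 x 62 x 22 mm; origin under its centre
- clear_box: loose clear plastic box, 80 x 60 x 26 mm; origin under its centre
- fan: loose black fan, 60 x 60 x 28 mm; origin under its centre
- screwdriver: loose screwdriver with an orange handle, 180 mm long; origin under its middle

How it is judged:
On the way, in this order (a step that is already met when the one before it is completed fails the run):
1. the safety cap is turned to its unlocked end and has sprung up again (value of joint cap above 1.1 rad and value of joint cap_press below 0.0025 m), for 0.2 s.
2. the lever is fully home in the green-marked notch (distance between lever_tip and green_notch below 0.011 m and value of joint lever_lift below 0.004 m), for 0.2 s.
At the end, for the whole second after the job is handed in: The lever rests in the green-marked side notch: its tip within 11 mm of site green_notch and drawn out less than 4 mm. The safety cap is unlocked, turned more than 1.1 rad, and sprung up to within 2.5 mm. Everything is let go and still (all of step 1 and all of step 2 and velocity of joint lever between -0.05 and 0.05 rad/s); the robot touches nothing.
It fails at once if the lever was dropped home in the white-marked notch (distance between lever_tip and white_notch below 0.011 m and value of joint lever_lift below 0.004 m).
It fails at once if a loose bystander was pushed more than 30 mm from its place (distance of any of tine_disc, bar_disc, tin, clear_box, fan, screwdriver from where it was at the start of the episode above 0.03 m).
It also fails if it takes over 54 s, if anything falls off the work surface, if the arm or the gripper's body presses on something with over 40 N, if the wrist force passes 120 N, or if a joint passes its speed limit or range.

### The arm

A 7-joint arm with a two-finger parallel gripper is mounted at the origin on the work surface. World frame = base frame: x ahead of the robot, y to its left, z up, the work surface at z = 0. Lengths are in m, angles in rad, forces in N, time in s.
With the tool pointing down it reaches from about 0.425 to 0.875 m from the base axis. Payload 4.7 kg.
Tool frame: the origin (TCP) lies at the very end of the fingers, on their centre line; the grasp point (between the pads) lies 19 mm behind it (ctrl.grasp_offset is the distance from the TCP to the grasp point, in m); z points along the fingers, y is the direction in which the jaws open and shut (so a half turn about z gives the same grasp; the last joint's range is limited). The gripper opens to 87 mm and grips with 3 to 60 N. Pads are 19 mm wide; open, the fingers measure 117 mm over their backs; the gripper's body (75 mm by 190 mm) begins 51 mm behind the grasp point.
Start: joints at [-1.275, 0.321, -0.07, 1.45, 0.023, 1.371, -0.057], TCP at [0.181, 0.624, 0.184] pointing down, gripper open.
Joint ranges: [-2.86, 2.86], [-0.3, 2.09], [-1.38, 1.24], [0.06, 2.45], [-1.56, 4.7], [0.09, 2.05], [-2.69, 2.69]. Speed limits (rad/s): [2.57, 2.57, 3.14, 3.14, 3.14, 3.14, 3.14].

### API

Orientations are given as a rotation vector (axis times angle).
In Python, from bench import ctrl gives the robot as it stands.
- The arm moves only by the shell command python3 -m creep 'ROWS' [FORCE]. ROWS is JSON, a list that holds one entry, the list of rows, each a list of 7 numbers: the opening, from 0 (shut) to 1 (fully open), then the shift along the tool's x, y, z in mm, then the turn, a rotation vector about the tool's x, y, z in rad. In form: [[[grip, dx, dy, dz, rx, ry, rz], ...]]. A call has 1 to 5 rows; each row is the pose to reach, as a shift and turn from the pose commanded when the call began, along the tool's axes at that moment; what a row does not reach only later rows make up. A row lasts 1/10 s, in which the tool goes at most 50 mm and 8.59 degrees, less where a joint would pass 70% of its speed; a pose out of reach is approached as far as the arm can. A call with a gripper value outside its range is refused whole. The fingers move at their own pace and stop on an object; FORCE is the grip in N (left out, the last holds). Time passes only in rows, so rows that repeat a pose let the fingers close. It gives the time, the measured TCP pose, the force and the opening at its end, in the units of the state.
- ctrl.get_state(): the state, without advancing time (a new reading comes with each control period).
- ctrl.get_image(name): name is "side" or "top" or "wrist"; returns the picture (384x512x3 uint8, red, green, blue); there is no depth.
- ctrl.camera_params(name): a dict with "K" (3x3 intrinsics, pixels), "pose" (4x4, takes a point from camera to world coordinates). Camera axes: x right, y down, z forward; pixel columns grow to the right and rows downward; lengths in m; the calibration is good to about 2 mm. A picture is of the moment at which its call begins: read the wrist's pose just before it. camera_params takes no time and is no camera call; for the wrist camera it gives the pose at the moment of the call.
- ctrl.close_job(): hands the job in, once; it reports no verdict.
The state is a dict: "time": time; "joint_positions": joint angles; "qd": joint speeds; "joint_torque": joint torques, N m; "position": TCP position; "tool_rot": TCP orientation; "ft_force": force on the tool from outside, world axes, zero at the start; "torque": the same for the moment, N m; "grip_width": opening from 0.0 (shut) to 1.0 (fully open).
Only numpy, scipy, OpenCV 4.12 (cv2) and the standard library are available. Lean on these libraries where they do the work, as an engineer would, in place of code of your own. Each camera call takes 0.05 s, during which the arm holds its last target. There are 200 camera calls.

## Working session

There is one attempt and no reset: what is moved stays moved. The work goes in short steps, Python scripts to look and compute and a shell command to move; the robot and the scene stay as the last step left them, time stands still between calls to the robot, and variables do not carry over. Pictures are saved under pics/ and viewed, about 8 in all and at most 12, crops included, and the job is handed in when it is done.

```bash
ls; mkdir -p pics; python3 - <<'E'
from bench import ctrl
import cv2,numpy as np
a=[]
for n in("side","top"):
    p=ctrl.camera_params(n); im=ctrl.get_image(n); cv2.imwrite(f"pics/{n}0.png",im[:,:,::-1])
    print(n,np.round(p["K"],1).tolist(),np.round(p["pose"],4).tolist())
s=ctrl.get_state();print({k:np.round(v,3).tolist() for k,v in s.items()}, ctrl.grasp_offset)
E
```

```text
pics
side [[499.3, 0.0, 254.2], [0.0, 499.3, 190.3], [0.0, 0.0, 1.0]] [[0.7682, -0.4671, 0.4377, -0.3167], [-0.64, -0.5437, 0.543, -1.1127], [-0.0157, -0.6973, -0.7166, 1.5985], [0.0, 0.0, 0.0, 1.0]]
top [[421.6, 0.0, 249.7], [0.0, 421.6, 197.2], [0.0, 0.0, 1.0]] [[0.0055, -0.9915, 0.1302, 0.3668], [-1.0, -0.0056, -0.001, -0.0371], [0.0017, -0.1302, -0.9915, 1.4848], [0.0, 0.0, 0.0, 1.0]]
{'time': 0.1, 'joint_positions': [-1.275, 0.322, -0.07, 1.452, 0.023, 1.371, -0.057], 'qd': [0.0, -0.001, -0.0, -0.003, 0.0, 0.001, -0.0], 'joint_torque': [0.0, -49.257, -0.406, -31.34, -0.064, 0.039, 0.0], 'position': [0.181, 0.624, 0.183], 'tool_rot': [-0.441, -3.11, 0.003], 'ft_force': [-0.175, -0.374, -0.732], 'torque': [-0.028, 0.015, 0.025], 'grip_width': 1.001} 0.0187
```

View pics/side0.png

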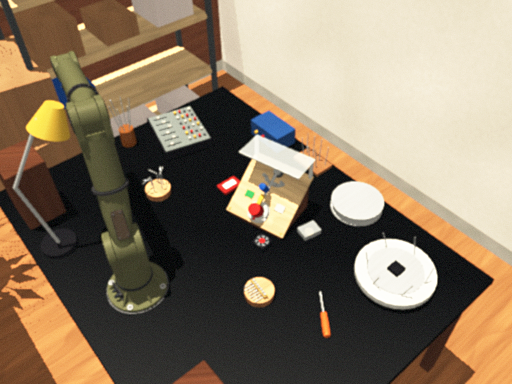

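View pics/top0.png

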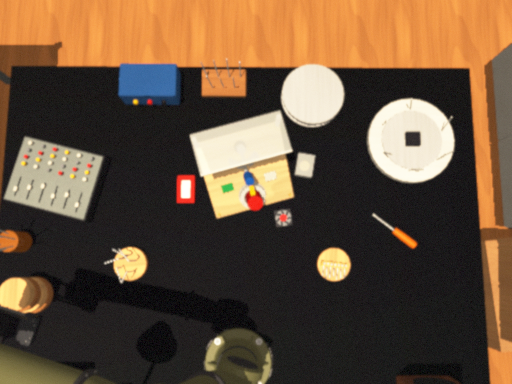

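The green tab is on the left: top view (227,188), side view (250,194). The white one is on the right. In the top view the cap is at (255,202) and the knob at (249,178). Next I'll zoom in and triangulate.

```bash
cat > h.py <<'E'
import cv2,numpy as np
from bench import ctrl
from scipy.spatial.transform import Rotation as R
def ray(P,u,v):
    K,T=np.array(P["K"]),np.array(P["pose"]); d=T[:3,:3]@np.linalg.solve(K,[u,v,1]); return T[:3,3],d/np.linalg.norm(d)
def tri(rs):
    A=[np.eye(3)-np.outer(d,d) for _,d in rs]; x=np.linalg.solve(sum(A),sum(a@o for a,(o,_) in zip(A,rs)))
    return x,[np.linalg.norm(a@(x-o))*1e3 for a,(o,_) in zip(A,rs)]
def proj(P,X):
    T=np.linalg.inv(np.array(P["pose"])); c=T[:3,:3]@X+T[:3,3]; u=np.array(P["K"])@c; return u[:2]/u[2]
E
python3 - <<'E'
from h import *
box={"side":(225,165,315,245),"top":(185,105,315,225)}
def masks(im):
    h=cv2.cvtColor(im,cv2.COLOR_RGB2HSV);H,S,V=[h[...,i].astype(int) for i in range(3)]
    return dict(red=((H<6)|(H>174))&(S>170)&(V>90),green=(H>45)&(H<80)&(S>120)&(V>60),blue=(H>105)&(H<125)&(S>140)&(V>60),yellow=(H>24)&(H<34)&(S>200)&(V>150),white=(S<50)&(V>190))
tiles=[];res={}
for n in box:
    im=cv2.imread(f"pics/{n}0.png")[:,:,::-1].copy();x0,y0,x1,y1=box[n];c=im[y0:y1,x0:x1]
    t=cv2.resize(c,(400,int(400*c.shape[0]/c.shape[1])),interpolation=cv2.INTER_CUBIC);tiles.append(t)
    for k,m in masks(c).items():
        N,l,st,ce=cv2.connectedComponentsWithStats(m.astype(np.uint8))
        for i in range(1,N):
            if st[i,4]>8: print(n,k,(st[i,:4]+[x0,y0,0,0]).tolist(),st[i,4],np.round(ce[i]+[x0,y0],1))
h=max(t.shape[0] for t in tiles)
cv2.imwrite("pics/z0.png",np.hstack([cv2.copyMakeBorder(t,0,h-t.shape[0],0,0,0) for t in tiles])[:,:,::-1])
E
```

```text
side red [225, 176, 15, 19] 93 [231.8 184.4]
side red [249, 204, 14, 15] 143 [255.3 209.9]
side red [259, 239, 6, 4] 21 [261.6 240.3]
side green [246, 191, 8, 7] 38 [249.6 193.7]
side blue [260, 184, 8, 8] 43 [263.6 187.2]
side white [268, 165, 43, 14] 315 [291.5 169.3]
side white [243, 169, 7, 12] 35 [246.5 174.9]
side white [225, 179, 11, 10] 63 [229.5 183.3]
side white [233, 198, 14, 10] 29 [241.2 203.2]
side white [252, 200, 5, 3] 10 [254.  201.1]
side white [262, 204, 8, 17] 76 [265.4 211.8]
side white [274, 203, 11, 11] 83 [279.2 207.7]
side white [247, 211, 4, 8] 18 [248.4 214.6]
side white [298, 221, 17, 16] 176 [307.4 228.6]
top red [185, 174, 11, 30] 196 [191.2 188.3]
top red [246, 192, 18, 19] 223 [254.6 202. ]
top red [280, 215, 6, 6] 26 [282.8 217.5]
top green [222, 184, 11, 8] 69 [227.1 187.5]
top blue [245, 172, 9, 12] 73 [248.5 178.1]
top yellow [250, 187, 5, 7] 25 [251.9 190.1]
top white [283, 105, 32, 20] 484 [300.9 112.8]
top white [190, 111, 102, 65] 3951 [240.2 143.1]
top white [296, 154, 18, 23] 336 [304.5 164.7]
top white [264, 172, 12, 8] 71 [270.  175.5]
top white [185, 181, 5, 17] 84 [187.  188.9]
top white [256, 186, 9, 11] 42 [260.7 190.4]
top white [240, 187, 8, 20] 73 [243.2 196.2]
```

View pics/z0.png

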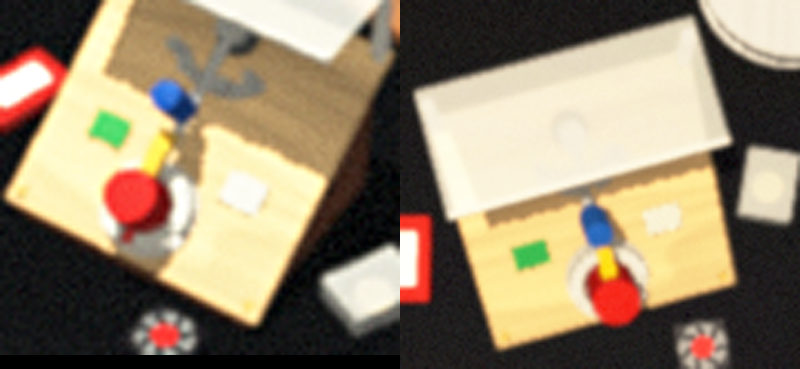

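```bash
python3 - <<'E'
from h import *
S,T=ctrl.camera_params("side"),ctrl.camera_params("top")
P={}
for k,s,t in[("green",(249.6,193.7),(227.1,187.5)),("white",(279.4,207.9),(270,175.5)),("cap",(254.9,209.1),(255.4,202.6)),("knob",(262.3,186.2),(248.9,182.5)),
 ("cornL",(225+6/4.444,165+196/4.444),(185+97*.325,105+349*.325)),("cornR",(225+257/4.444,165+325/4.444),(185+337*.325,105+284*.325))]:
    x,r=tri([ray(S,*s),ray(T,*t)]);P[k]=x;print(k,np.round(x,4),np.round(r,1))
for a,b in(("green","white"),("cornL","cornR")):
    d=P[a]-P[b];print(a,np.degrees(np.arctan2(-d[0],d[1])),np.linalg.norm(d),(P[a]+P[b])/2)
E
```

```text
green [0.5845 0.0377 0.0768] [0.4 0.4]
white [ 0.6253 -0.1067  0.0794] [0.5 0.5]
cap [ 0.5323 -0.0584  0.098 ] [1.7 1.7]
knob [ 0.5879 -0.0374  0.1764] [3.3 3.3]
cornL [0.4849 0.0758 0.0194] [1.2 1.2]
cornR [ 0.5614 -0.197   0.0187] [2. 2.]
green 15.75354566746417 0.15003753821106994 [ 0.60490931 -0.0344735   0.07810616]
cornL 15.672550812481859 0.2833471730166341 [ 0.52317659 -0.06058719  0.01902588]
```

Green and white tabs, panel corners and sizes (283 mm against 280) agree on yaw 15.7°, console origin ≈ (0.621, −0.0315). The cap triangulation is about 8 mm low, so I'll check it from near. Next, a helper that works out shifts, then the approach.

```bash
cat >> h.py <<'E'
import sys
O=np.array([.621,-.0315,0]);YAW=np.radians(15.7)
def frame(): # columns: upslope, left, outward ; pivot
    Rz=R.from_euler('z',YAW).as_matrix();a=np.radians(35);c,s=np.cos(a),np.sin(a)
    F=Rz@np.array([[c,0,-s],[0,1,0],[s,0,c]]);return F,O+Rz@[.09,0,.153]
def w(u,l,h): F,p=frame();return p+F@(np.array([u,l,h])/1e3)
def panel(X): F,p=frame();return F.T@(X-p)*1e3
def tool(ang=0): # tool z=-normal, tool y = right(-left), turned ang deg anticlockwise about normal
    F,_=frame();y=-F[:,1];z=-F[:,2];return R.from_rotvec(F[:,2]*np.radians(ang))*R.from_matrix(np.c_[np.cross(y,z),y,z])
def down(yd): a=np.radians(yd);y=np.array([np.cos(a),np.sin(a),0]);z=np.array([0,0,-1.]);return R.from_matrix(np.c_[np.cross(y,z),y,z])
def go(p,Rt,name=""):
    s=ctrl.get_state();R0=R.from_rotvec(s["tool_rot"]);p0=np.array(s["position"])
    rel=R0.inv()*Rt
    print(name,"shift",np.round(R0.inv().apply(p-p0)*1e3,1),"turn",np.round(rel.as_rotvec(),3),"deg %.0f"%np.degrees(rel.magnitude()))
E
python3 -c "
from h import *
go(np.array([.30,.50,.36]),down(38))
F,p=frame();print(w(-182,0,70),w(-88,0,66))"
```

```text
shift [-149.1  -86.1 -176.9] turn [-0.002  0.001  0.626] deg 36
[ 0.5254663  -0.05835331  0.10594973] [ 0.60180256 -0.03689616  0.15658931]
```

```bash
python3 -m creep '[[[1,0,0,-100,0,0,0.1],[1,-149,-86,-177,0,0,0.626],[1,-149,-86,-177,0,0,0.626],[1,-149,-86,-177,0,0,0.626],[1,-149,-86,-177,0,0,0.626]]]'; python3 -c "
from h import *
go(np.array([.42,.30,.36]),down(0))"
```

```text
time: 0.6
position: [0.2931, 0.5068, 0.3536]
tool_rot: [1.384, 2.82, -0.001]
ft_force: [0.3, 1.3, 0.4]
grip_width: 1.001
 shift [-241.3  -26.2   -6.4] turn [-0.     0.     0.658] deg 38
```

```bash
python3 -m creep '[[[1,-241,-26,-6,0,0,0.66],[1,-241,-26,-6,0,0,0.66],[1,-241,-26,-6,0,0,0.66],[1,-241,-26,-6,0,0,0.66],[1,-241,-26,-6,0,0,0.66]]]'; python3 -c "
from h import *
go(np.array([.44,.10,.36]),down(-38))"
```

```text
time: 1.1
position: [0.4214, 0.2994, 0.3587]
tool_rot: [2.225, 2.217, -0.0]
ft_force: [0.2, 0.8, -0.8]
grip_width: 0.999
 shift [-199.3   19.3   -1.3] turn [0.   0.   0.66] deg 38
```

```bash
python3 -m creep '[[[1,-199,19,-1,0,0,0.66],[1,-199,19,-1,0,0,0.66],[1,-199,19,-1,0,0,0.66],[1,-199,19,-1,0,0,0.66],[1,-199,19,-1,0,0,0.66]]]'; python3 -c "
from h import *
go(w(-182,0,240),tool(0))"
```

```text
time: 1.6
position: [0.4408, 0.095, 0.3606]
tool_rot: [2.83, 1.361, 0.002]
ft_force: [0.7, 0.2, 0.3]
grip_width: 1.0
 shift [-146.2  104.8  115.4] turn [-0.189  0.589  0.603] deg 50
```

```bash
python3 -m creep '[[[1,-146,105,50,-0.19,0.59,0.6],[1,-146,105,70,-0.19,0.59,0.6],[1,-146,105,115,-0.19,0.59,0.6],[1,-146,105,115,-0.19,0.59,0.6],[1,-146,105,115,-0.19,0.59,0.6]]]'; python3 -m creep '[[[1,0,0,0,0,0,0]]]'; python3 - <<'E'
from h import *
go(w(-182,0,240),tool(0))
P=ctrl.camera_params("wrist");im=ctrl.get_image("wrist");cv2.imwrite("pics/w1.png",im[:,:,::-1])
import pickle;pickle.dump(P,open("w1.pkl","wb"))
for n,q in dict(cap=(-182,0,70),knobtop=(-88,0,94),tip=(-112,0,57),piv=(0,0,0)).items():print(n,proj(P,w(*q)))
E
```

```text
time: 2.1
position: [0.4411, 0.0242, 0.3257]
tool_rot: [-2.873, -1.099, -0.304]
ft_force: [-0.1, -0.1, 0.2]
grip_width: 1.001
time: 2.2
position: [0.4404, 0.0188, 0.3242]
tool_rot: [-2.882, -1.084, -0.298]
ft_force: [-0.6, -0.7, 0.3]
grip_width: 0.997
 shift [-89.1  70.4  64.4] turn [-0.155  0.401  0.419] deg 34
cap [326.3313262  178.74766071]
knobtop [366.53086663 134.66281625]
tip [353.77169654 136.5922639 ]
piv [403.83660059  44.94720031]
```

View pics/w1.png

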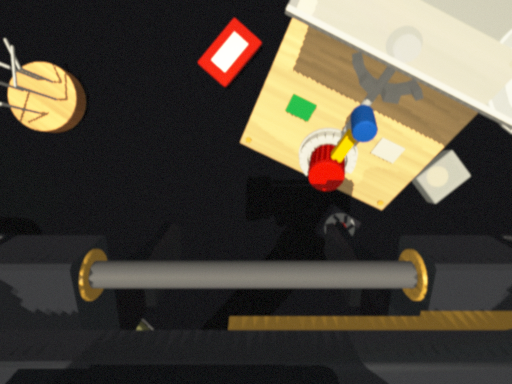

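The wrist view shows the cap face at about (326,176), against a predicted (326,179). The knob top is at about (363,120) against (366,135), and the tin, fan and clear box are clear of the path. The last move was speed-limited, so I'll continue it.

```bash
python3 -m creep '[[[1,-89,70,64,-0.155,0.4,0.42],[1,-89,70,64,-0.155,0.4,0.42],[1,-89,70,64,-0.155,0.4,0.42],[1,-89,70,64,-0.155,0.4,0.42],[1,-89,70,64,-0.155,0.4,0.42]]]'; python3 -c "
from h import *
go(w(-182,0,240),tool(0));print(np.round(ctrl.get_state()['joint_positions'],2))"
```

```text
time: 2.75
position: [0.4548, -0.0492, 0.248]
tool_rot: [-2.859, -0.809, -0.487]
ft_force: [0.0, -0.4, 1.0]
grip_width: 0.998
 shift [-36.9  17.9 -11.1] turn [-0.164  0.266  0.236] deg 22
[ 0.48 -0.3  -0.14  2.   -0.35  1.26 -0.6 ]
```

```bash
python3 -c "
from h import *
s=ctrl.get_state();P=np.array(ctrl.camera_params('wrist')['pose']);R0=R.from_rotvec(s['tool_rot'])
print('cam in tool',R0.inv().apply(P[:3,3]-s['position']))
go(w(-182,0,125),tool(0))"
```

```text
cam in tool [ 0.0789211   0.00097283 -0.20016288]
 shift [-9.3 39.9 98.4] turn [-0.164  0.266  0.236] deg 22
```

```bash
python3 -m creep '[[[1,-9,40,98,-0.16,0.27,0.24],[1,-9,40,98,-0.16,0.27,0.24],[1,-9,40,98,-0.16,0.27,0.24],[1,-9,40,98,-0.16,0.27,0.24],[1,-9,40,98,-0.16,0.27,0.24]]]'; python3 -c "
from h import *
go(w(-182,0,125),tool(0));s=ctrl.get_state();print(np.round(s['joint_positions'],2),panel(np.array(s['position'])))"
```

```text
time: 3.25
position: [0.5123, -0.0676, 0.1366]
tool_rot: [-2.885, -0.409, -0.881]
ft_force: [0.7, -0.3, 0.0]
grip_width: 0.999
 shift [ -5.5  -5.8 -21. ] turn [-0.019  0.016  0.002] deg 1
[ 0.74 -0.3  -0.33  2.31 -0.71  0.77 -0.46] [-176.85192793   -5.3754263   103.7997993 ]
```

```bash
python3 -m creep '[[[1,-5,-6,0,-0.02,0.016,0],[1,-5,-6,0,-0.02,0.016,0]]]'; python3 - <<'E'
from h import *
s=ctrl.get_state();print(np.round(s['joint_positions'],2),panel(np.array(s['position'])))
go(w(-182,0,100),tool(0))
P=ctrl.camera_params("wrist");im=ctrl.get_image("wrist");cv2.imwrite("pics/w2.png",im[:,:,::-1])
import pickle;pickle.dump(P,open("w2.pkl","wb"))
for n,q in dict(cap=(-182,0,70),knobtop=(-88,0,94),lt=(-112,0,57),piv=(0,0,0),tip=(-128,0,31)).items():print(n,proj(P,w(*q)))
E
```

```text
time: 3.45
position: [0.515, -0.0652, 0.1312]
tool_rot: [-2.889, -0.407, -0.911]
ft_force: [0.1, 0.2, 1.3]
grip_width: 1.001
[ 0.52 -0.3  -0.16  2.34 -0.65  0.69 -0.51] [-177.24532469   -3.73846789   97.52502946]
 shift [-4.7 -3.8 -2.5] turn [-0.005  0.     0.004] deg 0
cap [246.78765962 207.79956169]
knobtop [245.78632776  84.49578694]
lt [247.05142112 119.10216042]
piv [248.35040836 -17.20243945]
tip [247.69740486 135.80258956]
```

View pics/w2.png

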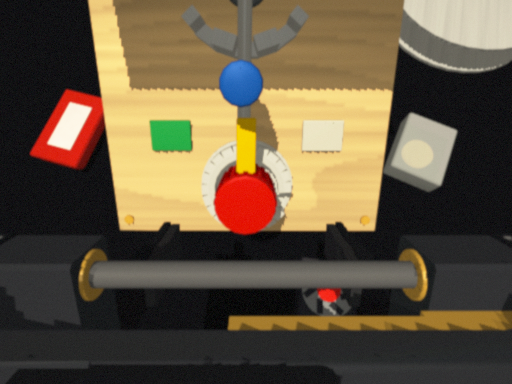

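```bash
python3 - <<'E'
from h import *
import pickle
P=pickle.load(open("w2.pkl","rb"));im=cv2.imread("pics/w2.png");h=cv2.cvtColor(im,cv2.COLOR_BGR2HSV);H,S,V=[h[...,i].astype(int) for i in range(3)]
F,p0=frame()
def onto(u,v,ht):
    o,d=ray(P,u,v);n=F[:,2];t=(n@(p0-o)+ht/1e3)/(n@d);return panel(o+t*d)
def blob(m):
    N,l,st,ce=cv2.connectedComponentsWithStats(m.astype(np.uint8));i=1+np.argmax(st[1:,4]);return np.argwhere(l==i)[:,::-1]
c=(slice(90,240),slice(200,300))
Z=np.zeros(H.shape,bool);Z[60:240,140:360]=1
face=blob(Z&((H<5)|(H>175))&(S>170)&(V>200));red=blob(Z&((H<5)|(H>175))&(S>170)&(V>60))
for n,q,ht in(("face",face,70),("red",red,70),("blue",blob(Z&(H>100)&(H<130)&(S>150)&(V>60)),94),("green",blob(Z&(H>45)&(H<80)&(S>120)),4),("yel",blob(Z&(H>22)&(H<34)&(S>220)&(V>170)),57)):
    (x,y),r=cv2.minEnclosingCircle(q.astype(np.float32));a,b=q.min(0),q.max(0);print(n,(x,y),r,a,b,len(q),onto(x,y,ht), onto((a[0]+b[0])/2,b[1],ht))
E
```

```text
face (244.5, 204.5) 30.207714080810547 [215 176] [274 232] 2700 [-179.14690223    1.86365772   70.        ] [-203.63147442    1.94727557   70.        ]
red (245.46849060058594, 199.4766082763672) 35.5538330078125 [214 166] [276 235] 3226 [-174.81942946    1.0625402    70.        ] [-206.38684405    1.53533007   70.        ]
blue (241.51014709472656, 82.61156463623047) 22.662031173706055 [220  60] [261 105] 1488 [-86.85976503   2.77023596  94.        ] [-100.81457803    3.52734517   94.        ]
green (170.5, 134.5) 24.545974731445312 [150 121] [191 150] 1180 [-130.11429191   76.38814384    4.        ] [-145.40330797   77.54438699    4.        ]
yel (245.0, 148.0) 25.000099182128906 [237 124] [255 172] 760 [-134.94968702    1.69346553   57.        ] [-155.00690209    0.91747669   57.        ]
```

```bash
python3 -c "
from h import *
go(w(-179.3,1.8,85),tool(-25));go(w(-179.3,1.8,45),tool(-25))"
```

```text
shift [-1.8 -5.2 12.4] turn [-0.005  0.001  0.441] deg 25
 shift [-1.8 -5.  52.4] turn [-0.005  0.001  0.441] deg 25
```

```bash
python3 -m creep '[[[1,-2,-5,12,0,0,0.22],[1,-2,-5,12,0,0,0.44],[1,-2,-5,12,0,0,0.44],[1,-2,-5,35,0,0,0.44],[1,-2,-5,52,0,0,0.44]]]'; python3 -m creep '[[[1,0,0,0,0,0,0]]]';python3 -c "
from h import *
go(w(-179.3,1.8,45),tool(-25));s=ctrl.get_state();print(np.round(s['joint_positions'],2),panel(np.array(s['position'])))"
```

```text
time: 4.0
position: [0.541, -0.0543, 0.0868]
tool_rot: [-2.8, 0.23, -0.829]
ft_force: [-0.3, 0.5, -0.5]
grip_width: 1.0
time: 4.1
position: [0.5395, -0.0531, 0.0847]
tool_rot: [-2.8, 0.229, -0.822]
ft_force: [-0.6, -0.3, -0.5]
grip_width: 0.999
 shift [ 2.2 -1.6 -1. ] turn [-0.004  0.006 -0.003] deg 0
[ 0.57 -0.18 -0.27  2.35 -0.74  0.56 -0.89] [-181.99529807    1.31273825   44.02566271]
```

```bash
python3 -m creep '[[[0.8,2,-1.5,-1,0,0,0],[0.4,2,-1.5,-1,0,0,0],[0.4,2,-1.5,-1,0,0,0],[0.4,2,-1.5,-1,0,0,0],[0.4,2,-1.5,-1,0,0,0]]]' 45;python3 -c "
from h import *
s=ctrl.get_state();print(np.round(s['joint_positions'],2),panel(np.array(s['position'])),frame()[0].T@s['ft_force'])"
```

```text
time: 4.6
position: [0.5398, -0.0542, 0.0872]
tool_rot: [-2.801, 0.235, -0.826]
ft_force: [1.0, -0.2, -0.3]
grip_width: 0.632
[ 0.57 -0.19 -0.27  2.35 -0.73  0.56 -0.9 ] [-1.80534602e+02  1.40228548e-01  4.61098567e+01] [ 0.60374635 -0.43146871 -0.73350121]
```

```bash
python3 -m creep '[[[0.4,0,0,4,0,0,0],[0.4,0,0,8,0,0,0],[0.4,0,0,10,0,0,0],[0.4,0,0,10,0,0,0]]]' 45;python3 -c "
from h import *
s=ctrl.get_state();print(np.round(s['joint_positions'],2),panel(np.array(s['position'])),frame()[0].T@s['ft_force'])"
```

```text
time: 5.0
position: [0.545, -0.0521, 0.0779]
tool_rot: [-2.801, 0.234, -0.823]
ft_force: [-0.6, -0.5, 0.3]
grip_width: 0.409
[ 0.57 -0.16 -0.28  2.35 -0.74  0.53 -0.89] [-181.23101261    0.74705369   35.27479884] [-0.41231906 -0.28093369  0.69176413]
```

The opening is 36 mm with no force, so the cap isn't between the fingers. I'll look.

```bash
python3 - <<'E'
from h import *
a=ctrl.get_image("wrist");b=ctrl.get_image("side");t=ctrl.get_image("top")
np.savez("w3.npz",a=a,b=b,t=t)
c=[cv2.resize(b[150:250,200:320],(400,333),interpolation=cv2.INTER_CUBIC),cv2.resize(t[100:240,180:320],(333,333),interpolation=cv2.INTER_CUBIC)]
out=np.hstack(c);a2=cv2.resize(a[120:384],(out.shape[1]*2//3,250));cv2.imwrite("pics/m3.png",np.vstack([out,cv2.copyMakeBorder(a2,0,0,0,out.shape[1]-a2.shape[1],0)])[:,:,::-1])
E
```

```text
(no output)
```

View pics/m3.png

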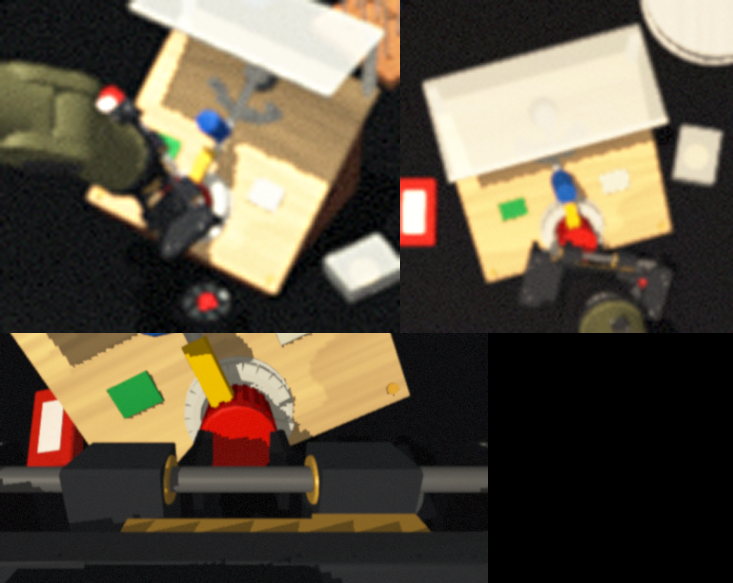

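```bash
python3 - <<'E'
from h import *
d=np.load("w3.npz");P=ctrl.camera_params("wrist");T=ctrl.camera_params("top")
a=d["a"].copy();t=cv2.resize(d["t"][150:240,200:300],(800,720),interpolation=cv2.INTER_CUBIC)
s=ctrl.get_state();R0=R.from_rotvec(s["tool_rot"]);tp=lambda q:np.array(s["position"])+R0.apply(np.array(q)/1e3)
pw=lambda X:tuple(int(v) for v in np.round(proj(P,X)));pt=lambda X:tuple(int(v) for v in np.round((proj(T,X)-[200,150])*8))
th=np.linspace(0,2*np.pi,40)
for (f,im) in((pw,a),(pt,t)):
    for h,col in((70,(255,255,255)),(24,(255,0,255))):
        r=26 if h==70 else 45
        cv2.polylines(im,[np.array([f(w(-180+r*np.cos(x),1.5+r*np.sin(x),h)) for x in th])],1,col,1)
    for sg in(-1,1):
        y=sg*87*.409/2
        cv2.polylines(im,[np.array([f(tp(q)) for q in((-9.5,y,0),(9.5,y,0),(9.5,y,-40),(-9.5,y,-40))])],1,(0,255,0),1)
cv2.imwrite("pics/m4.png",np.hstack([cv2.resize(a[200:384,100:400],(600,368)),t[200:568,200:400]])[:,:,::-1])
E
```

```text
(no output)
```

View pics/m4.png

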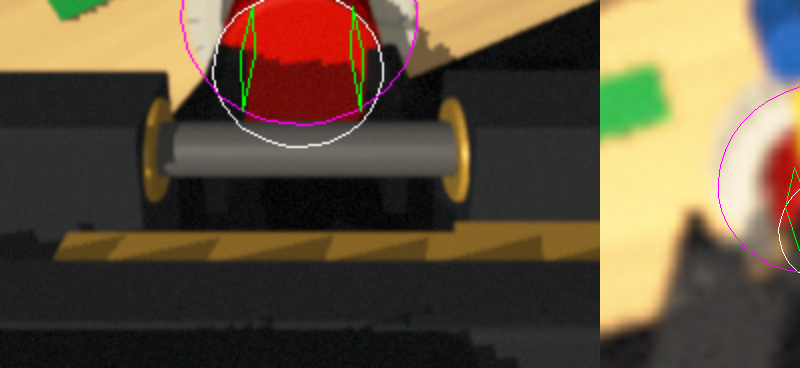

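```bash
python3 - <<'E'
from h import *
import pickle
S,T=ctrl.camera_params("side"),ctrl.camera_params("top");P1=pickle.load(open("w1.pkl","rb"));P2=pickle.load(open("w2.pkl","rb"))
th=np.linspace(0,2*np.pi,60)
for n,C in(("side",S),("top",T),("w1",P1),("w2",P2)):
    q=np.array([proj(C,w(-180+27*np.cos(x),1.5+27*np.sin(x),70)) for x in th]);print(n,"pred bbox",q.min(0).round(1),q.max(0).round(1))
    im=cv2.imread(f"pics/{n}{'0' if n in('side','top') else ''}.png");h=cv2.cvtColor(im,cv2.COLOR_BGR2HSV).astype(int)
    m=((h[...,0]<6)|(h[...,0]>174))&(h[...,1]>170)
    c=q.mean(0)
    for vm in(60,200):
        N,l,st,ce=cv2.connectedComponentsWithStats((m&(h[...,2]>vm)).astype(np.uint8))
        i=1+np.argmin(np.hypot(*(ce[1:]-c).T)+1000*(st[1:,4]<60));print("   red",vm,st[i,:2],st[i,:2]+st[i,2:4],st[i,4])
x,r=tri([ray(S,255.3,209),ray(T,255.4,202.6),ray(P2,244.5,204.5)]);print(panel(x),r)
x,r=tri([ray(T,255.4,202.6),ray(P2,244.5,204.5)]);print(panel(x),r)
x,r=tri([ray(P1,326,176),ray(P2,244.5,204.5)]);print(panel(x),r)
E
```

```text
side pred bbox [246.8 201.5] [259.4 214.7]
   red 60 [249 204] [263 219] 143
   red 200 [249 204] [260 215] 99
top pred bbox [247.  196.2] [263.2 210.8]
   red 60 [246 192] [264 212] 225
   red 200 [247 196] [263 210] 172
w1 pred bbox [307.4 161.4] [345.5 192.1]
   red 60 [308 145] [344 192] 1217
   red 200 [309 146] [344 184] 673
w2 pred bbox [211.9 173.3] [278.  235.6]
   red 60 [214 166] [277 236] 3229
   red 200 [215 176] [275 233] 2701
[-181.57960943   -0.77730673   58.71354543] [np.float64(4.127982753235389), np.float64(1.3201062049605985), np.float64(3.326189433057329)]
[-180.3412006     0.78575296   64.91492935] [np.float64(1.3583596086670797), np.float64(1.3583596086672074)]
[-180.20518159    1.88483753   66.65340132] [np.float64(0.14804670735250625), np.float64(0.14804670735253292)]
```

```bash
python3 - <<'E'
from h import *
P=ctrl.camera_params("wrist");s=ctrl.get_state();R0=R.from_rotvec(s["tool_rot"])
for y in(-43.5,-17.8,17.8,43.5):
  for z in(0,-19,-40,-70): print(y,z,[proj(P,np.array(s["position"])+R0.apply(np.array([x,y,z])/1e3)).round() .tolist() for x in(-9.5,9.5)])
a=cv2.imread("pics/w2.png")[190:330,130:380];b=np.load("w3.npz")["a"][190:330,130:380,::-1]
g=lambda i:np.clip(i.astype(float)*2.5,0,255).astype(np.uint8)
cv2.imwrite("pics/m5.png",cv2.resize(np.vstack([g(a),g(b)]),(500,560)))
E
```

```text
-43.5 0 [[192.0, 227.0], [190.0, 203.0]]
-43.5 -19 [[186.0, 239.0], [184.0, 213.0]]
-43.5 -40 [[179.0, 255.0], [177.0, 226.0]]
-43.5 -70 [[165.0, 284.0], [162.0, 250.0]]
-17.8 0 [[227.0, 227.0], [226.0, 203.0]]
-17.8 -19 [[225.0, 239.0], [224.0, 213.0]]
-17.8 -40 [[221.0, 255.0], [220.0, 226.0]]
-17.8 -70 [[216.0, 284.0], [214.0, 250.0]]
17.8 0 [[275.0, 227.0], [276.0, 203.0]]
17.8 -19 [[277.0, 239.0], [278.0, 213.0]]
17.8 -40 [[280.0, 255.0], [281.0, 226.0]]
17.8 -70 [[286.0, 284.0], [287.0, 250.0]]
43.5 0 [[310.0, 227.0], [312.0, 203.0]]
43.5 -19 [[316.0, 239.0], [317.0, 213.0]]
43.5 -40 [[323.0, 254.0], [325.0, 226.0]]
43.5 -70 [[336.0, 284.0], [339.0, 250.0]]
```

View pics/m5.png

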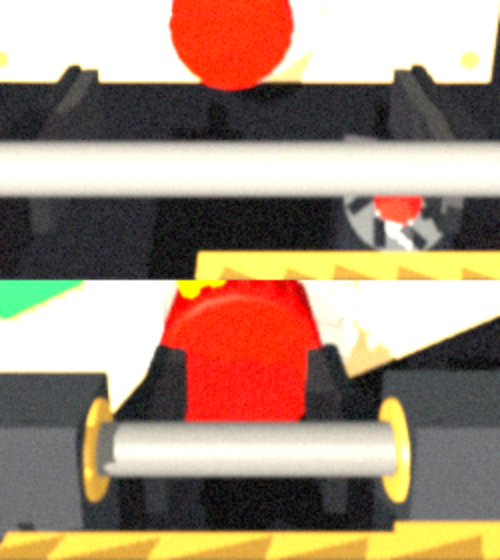

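The images explain it. The visible fingertips (row 224, inner edges 178/327) fit a point about 40 mm behind the reported TCP, so the fingers closed just above the cap face. A light touch on the cap face with the fingers as they are will calibrate this.

```bash
cat >> h.py <<'E'
def st():
    s=ctrl.get_state();F,_=frame();print("t",round(s["time"],2),"panel",np.round(panel(np.array(s["position"])),1),"F",np.round(F.T@s["ft_force"],1),"Mz",np.round(F.T@s["torque"],2),"w",round(s["grip_width"],3),"q",np.round(s["joint_positions"],2))
E
for i in 1 2; do python3 -m creep '[[[0.4,0,0,1,0,0,0],[0.4,0,0,2,0,0,0],[0.4,0,0,2,0,0,0]]]' >/dev/null; python3 -c "
from h import *
st()"; done
```

```text
t 5.45 panel [-180.9    0.4   33.7] F [-0.6  0.1 -0. ] Mz [-0.04  0.79  0.01] w 0.401 q [ 0.56 -0.15 -0.28  2.35 -0.74  0.53 -0.89]
t 5.75 panel [-180.9    0.5   31.6] F [ 0.6 -0.3  1. ] Mz [ 0.02  0.83 -0.04] w 0.401 q [ 0.56 -0.15 -0.28  2.35 -0.75  0.52 -0.88]
```

```bash
for i in 1 2 ; do python3 -m creep '[[[0.4,0,0,1,0,0,0],[0.4,0,0,2,0,0,0],[0.4,0,0,2,0,0,0]]]' >/dev/null; python3 -c "
from h import *
st()"; done
```

```text
t 6.05 panel [-180.7    0.3   29.8] F [-0.1  1.1  5.2] Mz [0.21 0.93 0.02] w 0.405 q [ 0.56 -0.14 -0.28  2.34 -0.75  0.52 -0.88]
t 6.35 panel [-180.6    0.3   27.9] F [-1.2  0.8  6.6] Mz [ 0.23  0.91 -0.05] w 0.4 q [ 0.56 -0.14 -0.28  2.34 -0.75  0.51 -0.88]
```

Contact comes at reported height ≈30.5 where the cap face is 70. So the true fingertip sits 39.5 mm behind the reported TCP, and I'll apply that offset from here on. Back off, open, go down to tip height ≈45, and grip.

```bash
python3 -m creep '[[[0.4,0,0,-12,0,0,0],[1,0,0,-12,0,0,0],[1,0,0,-12,0,0,0],[1,0,0,-12,0,0,0],[1,0,0,-12,0,0,0]]]'; python3 -m creep '[[[1,0,0,0,0,0,0],[1,0,0,0,0,0,0],[1,0,0,0,0,0,0]]]'; python3 -c "
from h import *
st();go(w(-180,1.5,6),tool(-25))"
```

```text
time: 6.85
position: [0.5429, -0.0528, 0.0814]
tool_rot: [-2.801, 0.234, -0.824]
ft_force: [0.3, 0.1, 1.0]
grip_width: 0.678
time: 7.15
position: [0.543, -0.053, 0.0817]
tool_rot: [-2.801, 0.235, -0.824]
ft_force: [0.6, -0.7, 0.8]
grip_width: 0.941
t 7.15 panel [-180.9    0.4   39.6] F [ 0.8 -0.8  0.4] Mz [ 0.01  0.82 -0.  ] w 0.941 q [ 0.57 -0.17 -0.28  2.35 -0.74  0.54 -0.89]
 shift [ 0.4 -1.3 33.6] turn [-0.001  0.004 -0.006] deg 0
```

```bash
python3 -m creep '[[[1,0.5,-1,10,0,0,0],[1,0.5,-1,22,0,0,0],[1,0.5,-1,33,0,0,0],[1,0.5,-1,33,0,0,0]]]' >/dev/null; python3 -c "
from h import *
st()"; python3 -m creep '[[[0.4,0,0,0,0,0,0],[0.4,0,0,0,0,0,0],[0.4,0,0,0,0,0,0],[0.4,0,0,0,0,0,0],[0.4,0,0,0,0,0,0]]]' 50; python3 -m creep '[[[0.4,0,0,0,0,0,0],[0.4,0,0,0,0,0,0],[0.4,0,0,0,0,0,0]]]';python3 -c "
from h import *
st()"
```

```text
t 7.55 panel [-181.2    2.3    5.3] F [0.1 0.3 0.6] Mz [ 0.07  0.84 -0.01] w 0.998 q [ 0.54 -0.08 -0.29  2.34 -0.78  0.46 -0.86]
time: 8.05
position: [0.5617, -0.0472, 0.0556]
tool_rot: [-2.801, 0.235, -0.826]
ft_force: [0.8, -0.3, 0.1]
grip_width: 0.632
time: 8.35
position: [0.5619, -0.0463, 0.0558]
tool_rot: [-2.8, 0.233, -0.825]
ft_force: [-2.4, 3.3, 4.9]
grip_width: 0.59
t 8.35 panel [-179.4    1.7    6.9] F [1.6 3.8 4.8] Mz [ 0.71  0.51 -0.03] w 0.59 q [ 0.54 -0.08 -0.29  2.34 -0.78  0.46 -0.86]
```

Gripped at 51 mm, which matches the 52 mm cap. Press.

```bash
python3 -m creep '[[[0.4,0,0,3,0,0,0],[0.4,0,0,6,0,0,0],[0.4,0,0,9,0,0,0],[0.4,0,0,9,0,0,0]]]' 55 >/dev/null;python3 -c "
from h import *
st()"
```

```text
t 8.75 panel [-179.2    1.5   -1.2] F [-1.8  5.9 26.9] Mz [ 1.54  1.05 -0.  ] w 0.582 q [ 0.54 -0.06 -0.29  2.33 -0.79  0.44 -0.84]
```

```bash
python3 -m creep '[[[0.4,0,0,0,0,0,-0.1],[0.4,0,0,0,0,0,-0.2],[0.4,0,0,0,0,0,-0.3],[0.4,0,0,0,0,0,-0.4],[0.4,0,0,0,0,0,-0.5]]]' >/dev/null;python3 -c "
from h import *
st();go(w(-179.3,1.5,-1),tool(-25+29))"
```

```text
t 9.25 panel [-179.     2.4   -1.2] F [ 1.2  7.8 27.8] Mz [ 1.81  0.97 -0.02] w 0.587 q [ 0.51 -0.06 -0.27  2.33 -0.79  0.44 -0.34]
 shift [-0.3  0.9 -0.2] turn [-0.005  0.002 -0.007] deg 0
```

```bash
python3 -m creep '[[[0.4,0,0.5,0,0,0,-0.1],[0.4,0,0.5,0,0,0,-0.2],[0.4,0,0.5,0,0,0,-0.3],[0.4,0,0.5,0,0,0,-0.4],[0.4,0,0.5,0,0,0,-0.5]]]' >/dev/null;python3 -c "
from h import *
st()"; python3 -m creep '[[[0.4,0,0,0,0,0,-0.1],[0.4,0,0,0,0,0,-0.2],[0.4,0,0,0,0,0,-0.23],[0.4,0,0,0,0,0,-0.23]]]' >/dev/null;python3 -c "
from h import *
st();go(w(-179.3,1.5,-1),tool(-25+70))"
```

```text
t 9.75 panel [-179.3    3.1   -1.2] F [-1.   9.6 31. ] Mz [ 2.28  1.13 -0.09] w 0.588 q [ 0.49 -0.06 -0.25  2.34 -0.78  0.44  0.16]
t 10.15 panel [-179.5    3.4   -1.2] F [-1.6 10.3 31.9] Mz [2.32 1.17 0.07] w 0.587 q [ 0.48 -0.06 -0.24  2.34 -0.78  0.44  0.38]
 shift [-1.2  1.5 -0.2] turn [-0.007 -0.003  0.006] deg 1
```

```bash
python3 -m creep '[[[0.4,-0.5,1,0,0,0,-0.03],[0.4,-0.5,1,-4,0,0,-0.03],[0.4,-0.5,1,-9,0,0,-0.03],[0.4,-0.5,1,-9,0,0,-0.03]]]' >/dev/null;python3 - <<'E'
from h import *
st()
a=ctrl.get_image("wrist");t=ctrl.get_image("top")
cv2.imwrite("pics/m6.png",np.hstack([a[90:290],cv2.resize(t[150:250,200:300],(200,200),interpolation=cv2.INTER_CUBIC)])[:,:,::-1])
E
```

```text
t 10.55 panel [-179.6    3.4    6.7] F [2.  8.8 4.6] Mz [1.77 0.1  0.03] w 0.585 q [ 0.48 -0.08 -0.23  2.34 -0.77  0.46  0.4 ]
```

View pics/m6.png

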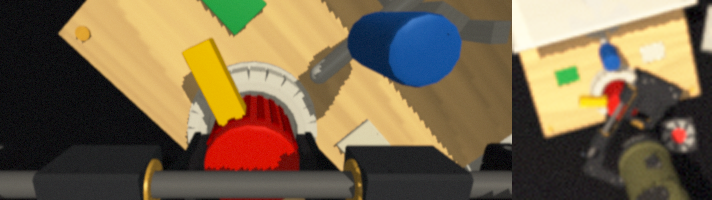

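The yellow arm has swung left (wrist view from (240,115) to (195,45)), and the tool came up the full 8 mm with the cap. Release, withdraw, turn back.

```bash
python3 -m creep '[[[0.8,0,0,0,0,0,0],[1,0,0,0,0,0,0],[1,0,0,0,0,0,0],[1,0,0,0,0,0,0],[1,0,0,-5,0,0,0]]]' >/dev/null; python3 -m creep '[[[1,0,0,-20,0,0,0],[1,0,0,-40,0,0,0],[1,0,0,-68,0,0,0.05],[1,0,0,-68,0,0,0.15],[1,0,0,-68,0,0,0.3]]]'; python3 -c "
from h import *
st();go(w(-130,2,78),tool(0))"
```

```text
time: 11.65
position: [0.5225, -0.0608, 0.117]
tool_rot: [2.706, 1.124, 0.915]
ft_force: [-0.0, 0.2, -0.2]
grip_width: 0.997
t 11.65 panel [-178.5   -1.6   81. ] F [-0.1  0.2 -0.2] Mz [-0.07  0.77  0.  ] w 0.997 q [ 0.59 -0.27 -0.24  2.34 -0.69  0.65  0.03]
 shift [44.  20.7  3. ] turn [-0.     0.001  0.513] deg 29
```

```bash
python3 -m creep '[[[1,22,10,1,0,0,0.13],[1,44,21,3,0,0,0.26],[1,44,21,3,0,0,0.38],[1,44,21,3,0,0,0.51],[1,44,21,3,0,0,0.51]]]'>/dev/null; python3 -c "
from h import *
st();go(w(-87,2.5,70),tool(0));go(w(-87,2.5,12),tool(0))"
```

```text
t 12.15 panel [-130.8    2.6   76.9] F [-0.4 -0.2  0.1] Mz [-0.1   0.81 -0.01] w 0.999 q [ 0.67 -0.23 -0.38  2.25 -0.65  0.67 -0.58]
 shift [43.8  0.4  6.8] turn [-0.002  0.003  0.008] deg 0
 shift [44.   0.5 64.8] turn [-0.002  0.003  0.008] deg 0
```

```bash
python3 -m creep '[[[1,30,0,4,0,0,0],[1,44,0.5,7,0,0,0],[1,44,0.5,7,0,0,0]]]'>/dev/null; python3 - <<'E'
from h import *
st()
P=ctrl.camera_params("wrist");im=ctrl.get_image("wrist");cv2.imwrite("pics/w7.png",im[:,:,::-1])
h=cv2.cvtColor(im,cv2.COLOR_RGB2HSV).astype(int)
N,l,sb,ce=cv2.connectedComponentsWithStats(((h[...,0]>100)&(h[...,0]<130)&(h[...,1]>150)&(h[...,2]>60)).astype(np.uint8));i=1+np.argmax(sb[1:,4]);print(sb[i],ce[i])
q=np.array([proj(P,w(-88+15*np.cos(x),1.5+15*np.sin(x),94)) for x in np.linspace(0,6.28,40)]);print(q.min(0),q.max(0))
E
```

```text
t 12.45 panel [-84.6   2.8  69.8] F [-0.5 -0.5  0. ] Mz [-0.02  0.89  0.05] w 1.005 q [ 0.67 -0.16 -0.44  2.15 -0.58  0.66 -0.69]
[ 230  190   42   60 1987] [250.26874685 220.2224459 ]
[229.68554865 211.86774488] [275.75228734 254.06641942]
```

```bash
python3 -m creep '[[[1,-1,0,15,0,0,0],[1,-1,0,30,0,0,0],[1,-1,0,45,0,0,0],[1,-1,0,57,0,0,0],[0.8,-1,0,57,0,0,0]]]'>/dev/null; python3 -c "
from h import *
st()"
python3 -m creep '[[[0.5,0,0,0,0,0,0],[0.3,0,0,0,0,0,0],[0.2,0,0,0,0,0,0],[0.2,0,0,0,0,0,0],[0.2,0,0,0,0,0,0]]]' 40 >/dev/null; python3 -m creep '[[[0.2,0,0,0,0,0,0],[0.2,0,0,0,0,0,0],[0.2,0,0,0,0,0,0],[0.2,0,0,0,0,0,0],[0.2,0,0,0,0,0,0]]]' >/dev/null;python3 -c "
from h import *
st()"
```

```text
t 13.0 panel [-90.5   3.8  11.3] F [ 0.2  0.6 -0.3] Mz [-0.02  0.88  0.12] w 0.965 q [ 0.65 -0.03 -0.48  2.15 -0.54  0.52 -0.72]
t 14.0 panel [-88.1   3.4  12.4] F [0.  1.5 0.1] Mz [0.24 0.94 0.16] w 0.335 q [ 0.65 -0.03 -0.48  2.15 -0.54  0.52 -0.72]
```

Gripped at 29 mm, matching the 30 mm knob. Draw out.

```bash
python3 -m creep '[[[0.2,0,0,-8,0,0,0],[0.2,0,0,-16,0,0,0],[0.2,0,0,-24,0,0,0],[0.2,0,0,-29,0,0,0],[0.2,0,0,-29,0,0,0]]]' >/dev/null;python3 -c "
from h import *
st();F,_=frame()
for a in (-.2,-.4,-.63):
  d=np.array([-88*(np.cos(a)-1),-88*np.sin(a),0]);print(a,tool(0).as_matrix().T@F@d)"
```

```text
t 14.5 panel [-87.3   3.4  41.4] F [  3.6  -0.1 -11. ] Mz [-0.07  0.37  0.05] w 0.335 q [ 0.66 -0.1  -0.46  2.16 -0.57  0.59 -0.7 ]
-0.2 [ 1.75414115e+00 -1.74829011e+01  5.92069703e-16]
-0.4 [ 6.94663253e+00 -3.42688141e+01  1.50966568e-15]
-0.63 [ 1.68935793e+01 -5.18447387e+01  2.91927211e-15]
```

```bash
python3 -m creep '[[[0.2,0.5,-9,0,0,0,0],[0.2,2,-17.5,0,0,0,0],[0.2,4,-26,0,0,0,0],[0.2,7,-34,0,0,0,0],[0.2,7,-34,0,0,0,0]]]' >/dev/null;python3 -c "
from h import *
st()"
python3 -m creep '[[[0.2,4.5,-8.5,0,0,0,0],[0.2,10,-17.5,0,0,0,0],[0.2,10,-17.5,0,0,0,0],[0.2,10,-17.5,0,0,0,0]]]' >/dev/null;python3 -c "
from h import *
st()"
```

```text
t 15.0 panel [-84.2  33.4  41. ] F [ -2.2  -8.4 -10.9] Mz [-2.02  1.7  -0.73] w 0.334 q [ 0.64 -0.13 -0.51  2.18 -0.54  0.57 -0.8 ]
t 15.4 panel [-76.9  51.8  40.3] F [ -5.3  -7.2 -11.1] Mz [-1.65  2.22 -0.73] w 0.34 q [ 0.63 -0.14 -0.55  2.17 -0.51  0.57 -0.87]
```

```bash
python3 -m creep '[[[0.2,3,-2,0,0,0,0.05],[0.2,6,-4,0,0,0,0.1],[0.2,6,-4,0,0,0,0.1],[0.2,6,-4,0,0,0,0.1]]]' >/dev/null;python3 - <<'E'
from h import *
st()
t=ctrl.get_image("top");a=ctrl.get_image("wrist")
cv2.imwrite("pics/m8.png",np.hstack([a[0:300],cv2.resize(t[140:240,200:300],(288,300),interpolation=cv2.INTER_CUBIC)])[:,:,::-1])
P=ctrl.camera_params("wrist")
for n,q in dict(piv=(2,2,55),tipgreen=(2-103.4,2+75.4,25),tiplifted=(2-103.4,2+75.4,54)).items():print(n,proj(P,w(*q)))
E
```

```text
t 15.8 panel [-71.3  58.7  40. ] F [-11.3  -3.6 -11.1] Mz [-0.67  3.48 -0.75] w 0.332 q [ 0.64 -0.14 -0.57  2.16 -0.49  0.58 -0.99]
piv [334.1628228 104.2985664]
tipgreen [232.11638858 245.27318628]
tiplifted [229.32599168 264.63467999]
```

View pics/m8.png

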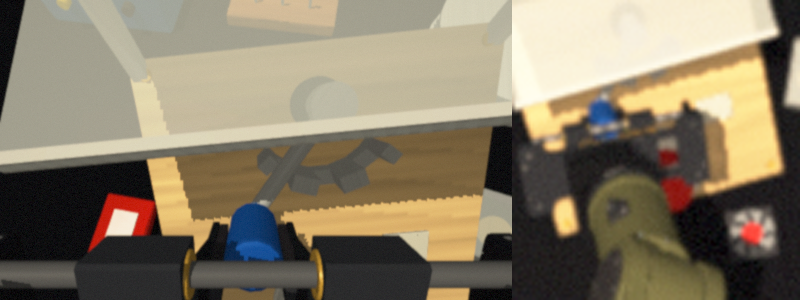

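The bar at (265–300, 130–205) lies over the gap between the two left blocks. Lower gently and watch the force.

```bash
python3 -m creep '[[[0.2,0,0,3,0,0,0],[0.2,0,0,6,0,0,0],[0.2,0,0,8,0,0,0],[0.2,0,0,8,0,0,0]]]' >/dev/null;python3 -c "
from h import *
st()"
```

```text
t 16.3 panel [-71.9  57.9  32.7] F [-16.1  -6.8 -12.4] Mz [-1.18  4.38  0.09] w 0.333 q [ 0.64 -0.12 -0.58  2.16 -0.48  0.56 -1.  ]
```

Still pulled home at about 20 mm of lift, so the bar is entering the notch. Ease the side load and continue.

```bash
python3 -m creep '[[[0.2,-1,1.2,2,0,0,0],[0.2,-1.5,1.5,6,0,0,0],[0.2,-1.5,1.5,10,0,0,0],[0.2,-1.5,1.5,10,0,0,0]]]' >/dev/null;python3 -c "
from h import *
st()"
```

```text
t 16.7 panel [-72.4  57.6  22.3] F [-12.6  -5.9 -19.6] Mz [-0.91  3.65  0.13] w 0.334 q [ 0.64 -0.09 -0.59  2.16 -0.47  0.53 -1.  ]
```

```bash
python3 -m creep '[[[0.45,0,0,0,0,0,0],[0.6,0,0,0,0,0,0],[0.6,0,0,0,0,0,0],[0.6,0,0,0,0,0,0]]]' >/dev/null;python3 - <<'E'
from h import *
st()
a=ctrl.get_image("wrist");cv2.imwrite("pics/w9.png",a[:,:,::-1])
P=ctrl.camera_params("wrist")
h=cv2.cvtColor(a,cv2.COLOR_RGB2HSV).astype(int)
N,l,sb,ce=cv2.connectedComponentsWithStats(((h[...,0]>100)&(h[...,0]<130)&(h[...,1]>150)&(h[...,2]>60)).astype(np.uint8));i=1+np.argmax(sb[1:,4]);print(sb[i],ce[i])
for L in(0,10,20):
  q=np.array([proj(P,w(1.5-71.1+15*np.cos(x),2.2+51.8+15*np.sin(x),94+L)) for x in np.linspace(0,6.28,40)]);print(L,q.min(0),q.max(0))
E
```

```text
t 17.1 panel [-63.   57.1  24.8] F [0.1 0.  0.7] Mz [0.02 0.83 0.01] w 0.57 q [ 0.64 -0.1  -0.59  2.15 -0.47  0.53 -1.  ]
[ 229  213   51   48 1948] [254.14168378 239.26334702]
0 [227.99699053 248.69740905] [287.43181497 300.64305253]
10 [226.30569331 259.12076722] [289.8208477  313.89848353]
20 [224.36514008 271.13113126] [292.56216886 329.04289061]
```

```bash
python3 -m creep '[[[0.7,-5,0,0,0,0,0],[0.8,-9,0,0,0,0,0],[0.8,-9,0,0,0,0,0],[0.8,-9,0,-15,0,0,0],[0.8,-9,0,-30,0,0,0]]]' >/dev/null;python3 -m creep '[[[1,-2,0,-15,0,0,0],[1,-10,0,-35,0,0,0],[1,-20,0,-55,0,0,0],[1,-30,0,-55,0,0,0],[1,-30,0,-55,0,0,0]]]' >/dev/null;python3 - <<'E'
from h import *
st()
a=ctrl.get_image("wrist");t=ctrl.get_image("top");d=ctrl.get_image("side")
g=lambda i:cv2.resize(i,(288,192),interpolation=cv2.INTER_CUBIC)
cv2.imwrite("pics/m10.png",np.hstack([a,np.vstack([g(t[145:225,190:310]),g(d[165:245,220:340])])])[:,:,::-1])
P=ctrl.camera_params("wrist")
for n,q in dict(piv=(1.5,2.2,31),tip=(1.5-103.4,2.2+75.4,31),kn=(1.5-71.1,2.2+51.8,94),kn24=(1.5-71.1,2.2+51.8,118),cap=(-180,1.5,70),arm=(-180+24,67,57)).items():print(n,proj(P,w(*q)).round())
E
```

```text
t 18.15 panel [-102.2   58.6  100.1] F [-0.9  1.3  0.3] Mz [0.04 0.8  0.01] w 0.997 q [ 0.26 -0.3  -0.15  2.24 -0.43  0.68 -1.01]
piv [307.  67.]
tip [232. 191.]
kn [253. 171.]
kn24 [253. 180.]
cap [322. 279.]
arm [247. 254.]
```

View pics/m10.png

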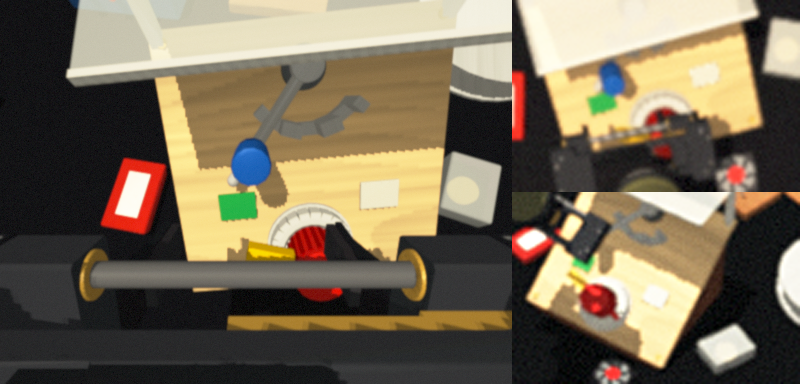

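The knob face at (253,165) fits the home prediction (253,171) and not the drawn-out one (253,180). The bar tip at (233,181) is just above the green tab, the yellow arm is swung left, and the contact force is about 0. Handing in.

```bash
python3 -c "
from h import *
print(ctrl.close_job());st()"
```

```text
the job is handed in; nothing more can be done
None
the job is handed in; nothing more can be done
```

I unlocked the cap, threw the lever to the green (left) notch and let go. I handed the job in at about 18 s of the 54 s allowed. No verdict is reported, so the result below rests on my own checks.

- **Cap:** I pressed it in about 8 mm, turned it 70° anticlockwise, and it came back up 8 mm with the gripper. The last picture shows the yellow arm to the left.
- **Lever:** I drew it out about 29 mm, swung it left and lowered it to about 10 mm out. I released it there so that its spring would take it home.
- **Last checks:** The knob face was seen at (253,165). Fully home predicts (253,171) and resting on a block (24 mm out) predicts (253,180). The bar tip is just above the green tab, and its direction is within about 1.5° of the prediction. The tool force is about 0 with the gripper clear. The tin, clear box and fan look unmoved; I did not measure any of the bystanders.

**What went wrong or disagreed:**
- **First grasp of the cap:** It closed on air, because the true fingertips are about 39.5 mm behind the reported TCP. I calibrated this by touching the cap face lightly and allowed for it afterwards.
- **Lever release:** The tool carried a side load of about 13 N and sprang about 9 mm upslope when it let go. The force along the panel normal was also higher than the spring explains (20 N against about 8 N), and I did not find the cause.
- **Lever position:** I judged "fully home" from the pictures only. They are good to several pixels, not to the 4 mm limit.
- **Arm at hand-in:** Joint 2 was at its lower limit of −0.30 rad.

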